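Load the circuit board on the test stand and start the test

ROBOT

A 6-joint arm with a two-finger parallel gripper is mounted at the origin on the work surface. World frame = base frame: x ahead of the robot, y to its left, z up, the work surface at z = 0. Lengths are in m, angles in rad, forces in N, time in s.
With the tool pointing down it reaches from about 0.35 to 0.775 m from the base axis. Payload 5.5 kg.
Tool frame: the origin (TCP) lies midway between the tips of the shut fingers; the grasp point (between the pads) lies 19 mm behind it; z points along the fingers, y is the line along which they close (so a half turn about z gives the same grasp; the last joint's range is limited). The gripper opens to 85 mm and grips with 20 to 120 N. Pads are 22 mm wide; open, the fingers measure 114 mm over their backs; the gripper's body (76 mm by 85 mm) begins 54 mm behind the grasp point. The pads swing forward as they close: fully open they stand 13 mm farther back than shut.
Start: joints at [1.107, 0.313, 0.046, 1.304, 0, 1.431], TCP at [0.183, 0.545, 0.206] pointing down, gripper open.
Joint ranges: [-2.76, 2.76], [-0.86, 1.69], [-1.03, 1.26], [-2.2, 2.34], [-1.47, 1.5], [-3.14, 3.14]. Speed limits (rad/s): [2.57, 2.57, 3.14, 3.14, 3.14, 3.14].

INTERFACE

Orientations are given as a unit quaternion [w, x, y, z].
In Python, from workcell import get_state, read_camera, camera_info, hand_in, recognise gives the robot as it stands.
- The arm moves only by the tool arm_command, never from a script. Its argument "moves" is one flat list of numbers, 7 for each row, row after row: the opening, from -1 (shut) to 1 (fully open), then the shift along the tool's x, y, z in mm, then the turn, a rotation vector about the tool's x, y, z in rad. A call has 1 to 8 rows; each row shifts and turns the commanded pose from where the row before left it, along the tool's axes as they then stand; what a row does not reach is not made up. A row lasts 1/8 s, in which the tool goes at most 62.5 mm and 10.7 degrees, less where a joint would pass 70% of its speed; a pose out of reach is approached as far as the arm can. A call with a gripper value outside its range is refused whole. The fingers move at their own pace and stop on an object; "newtons" is the grip in N (left out, the last holds). Time passes only in rows, so rows that do not move let the fingers close. It gives the time, the measured TCP pose, the force, the opening and the grip force at its end, in the units of the state.
- get_state(): the state, without advancing time (a new reading comes with each control period).
- read_camera(name): name is "side" or "top" or "wrist"; returns (picture, depth): 420x560x3 uint8, blue, green, red; 420x560 float32, m along the optical axis (not along the pixel's ray), 0 where there is no reading.
- camera_info(name): a dict with "fovy" (degrees; the focal length in pixels is half the picture's height over the tangent of half this angle, whatever the lens; pixels are square), "cx", "cy" (the principal point, pixels), "eye" and "orientation" of the camera in the world; the wrist camera has in their place "tool_from_camera" (4x4, takes a point from camera to tool coordinates, whose origin is the TCP and whose axes are the flange's). Camera axes: x right, y down, z forward; pixel columns grow to the right and rows downward; lengths in m; the calibration is good to about 2 mm. The wrist camera is an equidistant fisheye: a pixel r from the principal point sees the ray r / f radians off the axis. A picture is of the moment at which its call begins: read the wrist's pose just before it. camera_info takes no time and is no camera call.
- hand_in(): hands the job in; it is judged then, once.
Trained networks look in the newest picture that a camera, given by its name, has taken for a name from the list of things; names that differ only in an ending like _2 or _b are one class to them, and where a whole thing is asked for, a point or a joint stands for the part that bears it (a point fixed in the world has none). Each returns a list of dicts, best first, with "confidence" (0 to 1); they miss things now and then, are a little off and sometimes report something else, mostly with a low value. They report only what shows in the picture. A call takes as long as a camera call. They do not tell look-alikes from the thing itself.
- recognise(camera, label): "point" ([column, row] in pixels, amid what is visible of it).
The state is a dict: "clock": time; "joint_pos": joint angles; "qvel": joint speeds; "tau": joint torques, N m; "tcp_pos": TCP position; "orientation": TCP orientation; "wrist_force": force on the tool from outside, world axes, zero at the start; "ft_torque": the same for the moment, N m; "finger_gap": finger opening in m; "grip_force": force on a finger pad.
Only numpy, scipy, OpenCV 4.12 (cv2) and the standard library are available. Lean on these libraries where they do the work, as an engineer would, in place of code of your own. Each camera call takes 0.05 s, during which the arm holds its last target. There are 200 camera calls.

TASK

Lay the circuit board across the two narrow rails of the test stand, flat on both ledges between the outer lips, centred so that it does not stick out past the rail ends; lower it on, do not drop it, and let go. Then press the stand's recessed start button well down with the tip of the stylus, let the button come back up, and put the stylus back upright in its holder. Leave the spool, jar and pliers where they are.

Things in the scene. Friction and masses are not known exactly. Their poses are not given: they have to be found in the camera images.
- board: Loose dark green circuit board on the bench: 70 (x) by 150 (y) by 4 mm, about 0.16 kg. In its middle a finned aluminium heat sink, 30 (x) by 50 (y) mm, top 28 mm above the board's underside: grip it there, across the 30 mm. Low connectors and chips, at most 11 mm high, near the ends (|y| over 35 mm). Origin: centre of its underside, z up. It may lie on the stand either way round.
- stand: Fixed grey test stand; origin on the bench, under the middle of its 110 (x) by 180 (y) by 8 mm base. Two aluminium rails along x, 90 mm long, centred. Each has a level ledge 14 mm wide (|y| 66 to 80), 45 mm above the bench, and outside it a 6 mm lip (top at 53): 160 mm between lips, for the board's 150 mm length. Black 50 by 50 mm button housing at x -100, y +40, top at 30 mm.
- button_top (a point): Centre of the top of the stand's white round start button, 14 mm across, recessed 8 mm below the top of the black housing at the bottom of a round bore 16 mm across. It is pressed straight down. At stand x -100, y +40, 22 mm above the bench when not pressed.
- start_button (a joint): Travel of the start button in m: 0 up (spring), 0.005 fully down (about 6 N).
- stylus: Stylus upright in its holder, 146 mm long, 0.04 kg. From its lower end: steel tip 6 mm across, 25 mm long, widening to a 10 mm shank at 35 mm; collar 24 mm across at 75 to 81 mm; black square grip 14 by 14 mm at 81 to 146 mm. Origin: the tip's lower end; z up the stylus, x and y square to the grip's faces.
- holder: Fixed grey block 50 by 50 by 80 mm high with a round upright hole 16 mm across right through its middle. The stylus stands in it with its collar resting on the block's top, its tip 5 mm above the bench. Origin: centre of the underside, on the bench; z up.
- spool: Bystander: metal solder spool standing on end, 60 mm across, 50 mm high. Origin: centre of its underside.
- jar: Bystander: small closed flux jar with a white cap, 50 mm across, 50 mm high. Origin: centre of its underside.
- pliers: Bystander: pliers lying flat, about 155 mm long along x, 52 mm wide, 12 mm high, with black handles. Origin: near the middle, on the bench.
Mind the look-alikes: they are no part of the job. What is shaped like the holder but brown, pink or turquoise is not meant.

How it is judged:
On the way, in this order (a step that is already met when the one before it is completed fails the run):
1. the board has been lowered to the ledges while held in the gripper (underside within 8 mm of its resting height, within 12 mm of centre along the rails, 8 mm across) (x of board in the frame of stand between -0.012 and 0.012 m and y of board in the frame of stand between -0.008 and 0.008 m and angle between the y axis of board and the y axis of stand, either way round below 0.17 rad and z of board in the frame of stand between 0.04 and 0.053 m and contact force between the fingers and board above 0.5 N), for 0.05 s.
2. the board lies flat on both ledges between the lips, let go and at rest (x of board in the frame of stand between -0.012 and 0.012 m and y of board in the frame of stand between -0.008 and 0.008 m and angle between the y axis of board and the y axis of stand, either way round below 0.17 rad and z of board in the frame of stand between 0.042 and 0.0475 m and angle between board's own z axis and vertical below 0.035 rad and contact force between the fingers and board below 0.1 N and linear speed of board below 0.02 m/s), for 0.2 s.
3. the start button is pressed at least 3 of its 5 mm by the stylus (value of joint start_button above 0.003 m and contact force between stylus and stand above 0.5 N and x of stylus in the frame of button_top between -0.01 and 0.01 m and y of stylus in the frame of button_top between -0.01 and 0.01 m), for 0.1 s.
At the end, for the whole second after the job is handed in: Board flat (under 2 degrees, underside at 42 to 47.5 mm) on both ledges, within 12 mm of centre along the rails, 8 mm across, 10 degrees of square, either way round; button back up (under 1 mm); stylus in its holder, collar within 4 mm of the block, upright within 7 degrees; all at rest (x of board in the frame of stand between -0.012 and 0.012 m and y of board in the frame of stand between -0.008 and 0.008 m and angle between the y axis of board and the y axis of stand, either way round below 0.17 rad and z of board in the frame of stand between 0.042 and 0.0475 m and angle between board's own z axis and vertical below 0.035 rad and linear speed of each of board, stylus below 0.02 m/s and value of joint start_button below 0.001 m and horizontal distance between stylus and holder below 0.008 m and z of stylus in the frame of holder between 0.002 and 0.009 m and angle between stylus's own z axis and vertical below 0.12 rad); the robot touches nothing.
It fails at once if the spool is moved by more than 30 mm (distance of spool from where it was at the start of the episode above 0.03 m).
It fails at once if the jar is moved by more than 30 mm (distance of jar from where it was at the start of the episode above 0.03 m).
It fails at once if the pliers is moved by more than 30 mm (distance of pliers from where it was at the start of the episode above 0.03 m).
It also fails if it takes over 61 s, if anything falls off the work surface, if the arm or the gripper's body presses on something with over 40 N, if the wrist force passes 120 N, or if a joint passes its speed limit or range.

## Working session

There is one attempt and no reset: what is moved stays moved. The work goes in short steps, Python scripts to look and compute and a tool call to move; the robot and the scene stay as the last step left them, time stands still between calls to the robot, and variables do not carry over. Pictures are saved under pics/ and viewed, at most 10 in all, crops included, and the job is handed in when it is done.

Besides the shell and the picture viewer there is one more tool, called after "Request:" by a JSON object that holds its "name" and its "arguments", one argument or row to a line. arm_command: Moves the arm, as the interface text tells. Its arguments: {"type":"object","properties":{"moves":{"type":"array"},"newtons":{"type":"number"}},"required":["moves"]}

```bash
mkdir -p pics; cat > h.py <<'E'
import numpy as np, cv2
from scipy.spatial.transform import Rotation as R
from workcell import *
def rot(q): return R.from_quat([q[1],q[2],q[3],q[0]]).as_matrix()
def cam(n):
    i=camera_info(n); f=210/np.tan(np.radians(i['fovy'])/2)
    if n=='wrist':
        s=get_state(); T=np.eye(4); T[:3,:3]=rot(s['orientation']); T[:3,3]=s['tcp_pos']; T=T@np.array(i['tool_from_camera'])
        return f,i['cx'],i['cy'],T[:3,:3],T[:3,3]
    o=np.array(i['orientation']); 
    return f,i['cx'],i['cy'],(rot(o) if o.size==4 else o.reshape(3,3)),np.array(i['eye'])
def cloud(n):
    c=cam(n); p,d=read_camera(n); f,cx,cy,M,e=c
    v,u=np.mgrid[0:420,0:560]; x=(u-cx)/f; y=(v-cy)/f
    if n=='wrist':
        r=np.hypot(x,y); k=np.where(r>1e-6,np.tan(np.minimum(r,1.5))/np.maximum(r,1e-6),1); x=x*k;y=y*k
    P=np.stack([x*d,y*d,d],-1)@M.T+e
    P[d==0]=np.nan
    return p,P
E
python3 - <<'E'
from h import *
for n in('top','side'):
    p,P=cloud(n); cv2.imwrite(f'pics/{n}0.png',p); np.save(n+'P.npy',P)
    print(n,camera_info(n))
    for l in('board','stand','button_top','stylus','holder','spool','jar','pliers'):
        for r in recognise(n,l)[:4]:
            u,v=map(int,np.round(r['point'])); print(l,round(r['confidence'],2),u,v,P[v,u].round(3))
print(get_state())
E
```

```text
top {'fovy': 46.67871908910023, 'cx': 276.8862357325957, 'cy': 215.77095389452094, 'eye': array([ 0.4358544 , -0.00926829,  1.28815387]), 'orientation': array([ 0.02716765, -0.69659597,  0.71548847, -0.04574074])}
board 0.9 172 212 [0.582 0.227 0.03 ]
stand 0.61 357 216 [ 0.562 -0.257  0.011]
holder 0.87 260 217 [ 0.558 -0.001  0.086]
holder 0.87 225 185 [0.647 0.088 0.046]
holder 0.6 261 171 [ 0.688 -0.006  0.013]
holder 0.57 241 261 [ 0.452  0.053 -0.004]
spool 0.65 271 136 [ 0.774 -0.034  0.047]
jar 0.9 166 149 [0.744 0.238 0.05 ]
pliers 0.75 392 290 [ 0.365 -0.342  0.002]
side {'fovy': 53.11223240462897, 'cx': 281.3933282088224, 'cy': 203.31979266911637, 'eye': array([-0.0080751 , -0.65354412,  0.62868847]), 'orientation': array([-0.44105028,  0.8186262 , -0.32439318,  0.17347868])}
board 0.89 221 185 [0.563 0.206 0.02 ]
board 0.16 264 158 [0.742 0.226 0.033]
stand 0.67 342 274 [ 0.541 -0.256  0.008]
stylus 0.55 272 184 [ 0.564 -0.01   0.116]
holder 0.76 270 210 [nan nan nan]
holder 0.75 307 192 [ 0.662 -0.033  0.062]
holder 0.74 220 218 [0.434 0.029 0.06 ]
holder 0.57 261 182 [0.617 0.094 0.055]
spool 0.95 342 185 [ 0.769 -0.06   0.05 ]
jar 0.86 262 159 [0.736 0.228 0.032]
pliers 0.74 311 342 [ 0.367 -0.33   0.005]
{'clock': 0.9, 'joint_pos': array([ 1.10740326e+00,  3.13151302e-01,  4.61284069e-02,  1.30358283e+00,
       -1.48063953e-05,  1.43117636e+00]), 'qvel': array([-0.00046133, -0.00123332,  0.00030108, -0.00100668, -0.00070698,
        0.00056117]), 'tau': array([-1.18345968e-03, -4.80451190e+01,  2.98811066e+01,  1.95709581e-04,
       -2.98999103e-04, -1.16302846e-05]), 'tcp_pos': array([0.18298848, 0.54517574, 0.20576255]), 'orientation': array([3.53694384e-05, 1.61180376e-01, 9.86924960e-01, 8.88025750e-05]), 'wrist_force': array([-0.45743895, -0.14992169, -0.64613013]), 'ft_torque': array([ 0.01852567,  0.05561487, -0.00831732]), 'grip_force': 0.0, 'finger_gap': 0.08515119758790506}
```

View pics/top0.png

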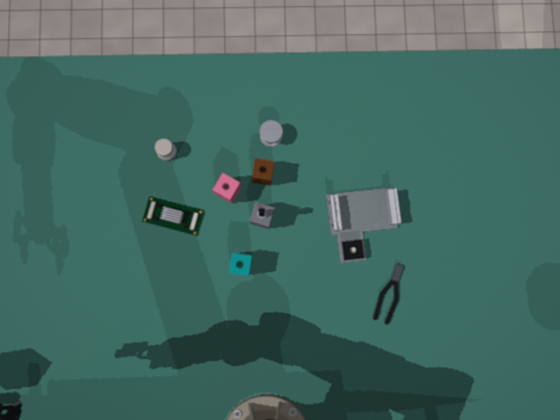

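View pics/side0.png

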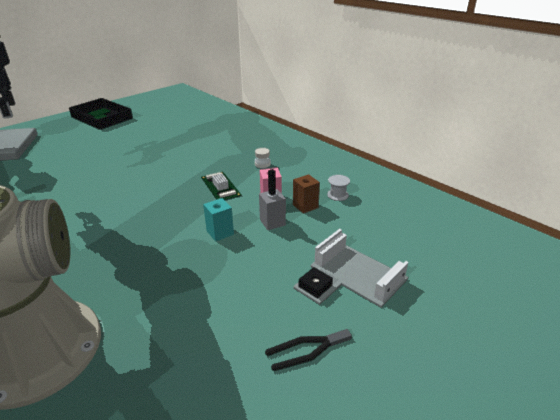

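Top picture: board at (172,215), stand at (365,212) with the button at (353,249), grey holder with the black stylus at (262,214). The look-alikes are pink (227,187), brown (263,171) and turquoise (240,264). By description I choose the grey one with the black grip; next I check it in a crop.

```bash
python3 - <<'E'
from h import *
P=np.load('topP.npy'); p=cv2.imread('pics/top0.png'); s=cv2.imread('pics/side0.png')
a=cv2.resize(p[150:290,210:410],(800,560),interpolation=cv2.INTER_CUBIC)
cv2.imwrite('pics/crop1.png',a)
def rect(m,n):
    q=P[m][:,:2]; q=q[~np.isnan(q).any(1)]
    (c,sz,an)=cv2.minAreaRect((q*1000).astype(np.float32)); print(n,len(q),np.round(c,1),np.round(sz,1),round(an,1),'medz',np.nanmedian(P[m][:,2]).round(4),'mean',(q.mean(0)*1000).round(1))
v,u=np.mgrid[0:420,0:560]; z=P[...,2]
def box(a,b,c,d): return (u>a)&(u<b)&(v>c)&(v<d)
print('bench z',[np.nanmedian(z[y-4:y+4,x-4:x+4]).round(4) for x,y in((172,250),(300,240),(420,230),(100,215))])
B=box(135,212,190,242)
g=P[...,2]
rect(B&(z>0.02)&(z<0.045),'sink')
rect(B&(z>0.0025)&(p.max(2)>0)&((p[...,1].astype(int)<60)|(z>.008)),'board')
S=box(320,410,180,236)
rect(S&(z>0.035),'rails'); rect(S&(u<355)&(z>.035),'railL'); rect(S&(u>375)&(z>.035),'railR'); rect(S&(z>0.004),'stand')
rect(box(330,375,230,270)&(z>0.024)&(z<.036),'housing')
rect(box(245,285,195,235)&(z>0.07)&(z<.1),'holdertop'); rect(box(245,285,190,235)&(z>0.12),'stylus')
E
```

```text
bench z [np.float64(0.0003), np.float64(-0.0), np.float64(0.0008), np.float64(0.0002)]
sink 150 [577.  231.3] [49.3 30.3] 73.6 medz 0.0279 mean [576.9 231.2]
board 1024 [566.6 233. ] [148.6 126.2] 71.8 medz 0.0071 mean [576.3 229.7]
rails 628 [ 576.4 -269.8] [ 89.7 174.2] 4.8 medz 0.0466 mean [ 576.6 -274.7]
railL 291 [ 570.  -194.2] [89.6 21.9] 5.3 medz 0.0469 mean [ 569.8 -193.2]
railR 337 [ 582.7 -345.4] [89.7 22.2] 4.5 medz 0.0463 mean [ 582.4 -345.1]
stand 3017 [ 583.4 -280.7] [235.6 145.6] 88.7 medz 0.0094 mean [ 575.1 -271.1]
housing 352 [ 473.6 -238.1] [50. 52.] 4.1 medz 0.0301 mean [ 473.5 -237.9]
holdertop 358 [567.2  -3.6] [50.2 50.6] 72.2 medz 0.0807 mean [565.8  -3.4]
stylus 43 [566.5  -3.4] [13.8 12.7] 82.0 medz 0.1509 mean [565.8  -3.1]
```

View pics/crop1.png

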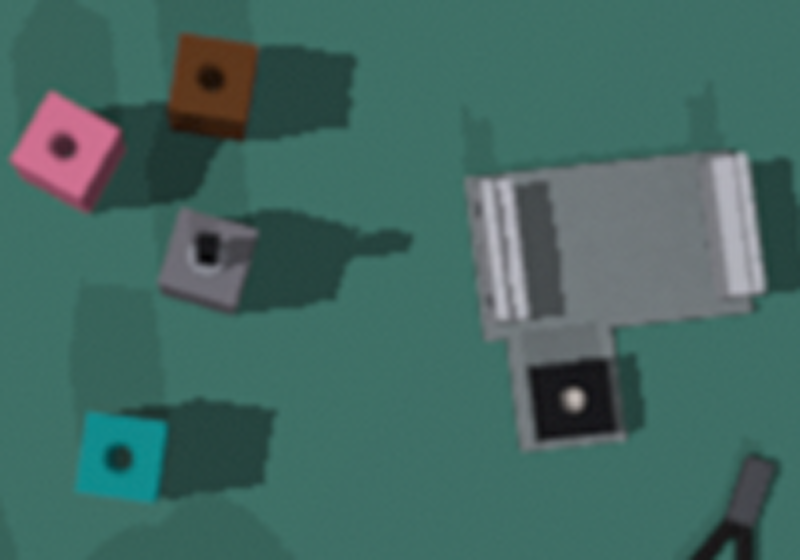

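Choice confirmed: the grey block with the black square grip is at crop (208,250). The button is at crop (572,400). I'm going to the board first.

```bash
cat >> h.py <<'E'
def plan(x,y,z,yaw,mm=40,deg=8,mx=99):
    """rows to bring the TCP to x,y,z (mm), pointing down, tool y at world yaw (deg)"""
    s=get_state(); Rc=R.from_matrix(rot(s['orientation'])); p=np.array(s['tcp_pos'])*1000
    a=np.radians(yaw); ty=np.array([np.cos(a),np.sin(a),0]); tz=np.array([0,0,-1.]); tx=np.cross(ty,tz)
    Rt=R.from_matrix(np.stack([tx,ty,tz],1)); t=np.array([x,y,z],float)
    d=(Rc.inv()*Rt).as_rotvec(); n=int(max(1,np.ceil(np.linalg.norm(t-p)/mm),np.ceil(np.degrees(np.linalg.norm(d))/deg)))
    for k in range(n):
        sh=np.round(Rc.inv().apply((t-p)/(n-k)),1); tu=np.round((Rc.inv()*Rt).as_rotvec()/(n-k),3)
        p=p+Rc.apply(sh); Rc=Rc*R.from_rotvec(tu)
        print(*sh,*tu,sep=', ')
E
python3 -c "
from h import *
plan(577,231,160,-16.4,mm=50,deg=9)"
```

```text
-43.0, -15.7, 4.2, 0.0, -0.0, 0.139
-44.8, -9.6, 4.2, 0.0, -0.0, 0.139
-45.7, -3.3, 4.1, 0.0, -0.0, 0.139
-45.7, 3.1, 4.2, 0.0, -0.0, 0.14
-44.8, 9.5, 4.1, 0.0, -0.0, 0.139
-43.1, 15.6, 4.2, 0.0, -0.0, 0.14
-40.5, 21.4, 4.1, 0.0, -0.0, 0.139
-37.1, 26.8, 4.2, 0.0, -0.0, 0.14
-33.0, 31.8, 4.1, 0.0, -0.0, 0.139
-28.3, 36.0, 4.2, 0.0, -0.0, 0.14
-23.1, 39.7, 4.1, 0.0, -0.0, 0.139
```

Request:
{"name": "arm_command", "arguments": {
  "moves": [1,-43,-15.7,4.2,0,0,0.139,1,-44.8,-9.6,4.2,0,0,0.139,1,-45.7,-3.3,4.1,0,0,0.139,1,-45.7,3.1,4.2,0,0,0.14,1,-44.8,9.5,4.1,0,0,0.139,1,-43.1,15.6,4.2,0,0,0.14,1,-40.5,21.4,4.1,0,0,0.139,1,-37.1,26.8,4.2,0,0,0.14]
}}

```text
clock: 1.9
tcp_pos: [0.4706, 0.3157, 0.1724]
orientation: [0.0, 0.661, 0.751, 0.0]
wrist_force: [0.6, 0.7, 0.6]
finger_gap: 0.0854
grip_force: 0.0
```

Request:
{"name": "arm_command", "arguments": {
  "moves": [1,-33,31.8,4.1,0,0,0.139,1,-28.3,36,4.2,0,0,0.14,1,-23.1,39.7,4.1,0,0,0.139,1,0,0,0,0,0,0,1,0,0,0,0,0,0]
}}

```text
clock: 2.52
tcp_pos: [0.5766, 0.2309, 0.1598]
orientation: [-0.0, 0.801, 0.599, -0.0]
wrist_force: [-0.1, 0.5, -0.5]
finger_gap: 0.0853
grip_force: 0.0
```

```bash
python3 - <<'E'
from h import *
p,P=cloud('wrist'); cv2.imwrite('pics/w1.png',p)
q=P.reshape(-1,3); q=q[~np.isnan(q).any(1)]
m=(q[:,2]>.02)&(q[:,2]<.04)&(np.hypot(q[:,0]-.577,q[:,1]-.231)<.06)
c=cv2.minAreaRect((q[m][:,:2]*1000).astype(np.float32)); print(m.sum(),c, np.median(q[m][:,2]))
s=get_state(); print(s['tcp_pos'],s['orientation'],s['clock'],s['joint_pos'].round(2))
plan(577,231,4,-16.4,mm=30)
E
```

```text
955 ((577.1378784179688, 232.31219482421875), (50.731353759765625, 29.481473922729492), 74.1452865600586) 0.027395128455876494
[0.57631488 0.23133797 0.16000951] [-2.43717138e-04  8.00309838e-01  5.99586583e-01 -1.81215295e-04] 2.575 [0.25 0.42 0.09 1.24 0.   2.11]
-0.0, 0.1, 26.0, -0.0, -0.0, 0.0
-0.0, 0.1, 26.0, -0.0, -0.0, 0.0
-0.0, 0.2, 26.0, -0.0, -0.0, 0.0
-0.0, 0.1, 26.0, -0.0, -0.0, 0.0
-0.1, 0.2, 26.0, -0.0, -0.0, 0.001
-0.0, 0.1, 26.0, -0.001, -0.0, 0.0
```

View pics/w1.png

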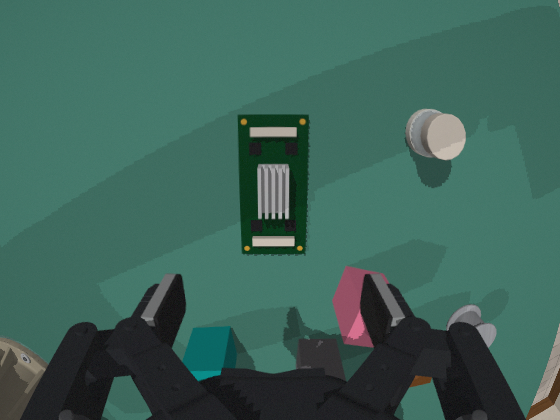

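The wrist picture shows the board square to the fingers, its heat sink at (274,192). Both cameras agree within 1 mm, so I descend and grip.

Request:
{"name": "arm_command", "arguments": {
  "moves": [1,0,0.3,30,0,0,0,1,0,0.3,30,0,0,0,1,0,0,30,0,0,0,1,0,0,26,0,0,0,1,0,0,20,0,0,0,1,0,0,14,0,0,0,1,0,0,6,0,0,0,1,0,0,0,0,0,0],
  "newtons": 40
}}

```text
clock: 3.58
tcp_pos: [0.5774, 0.2311, 0.0042]
orientation: [-0.0, 0.8, 0.599, 0.0]
wrist_force: [0.3, 0.0, -0.3]
finger_gap: 0.0851
grip_force: 0.0
```

Request:
{"name": "arm_command", "arguments": {
  "moves": [-1,0,0,0,0,0,0,-1,0,0,0,0,0,0,-1,0,0,0,0,0,0,-1,0,0,0,0,0,0,-1,0,0,0,0,0,0,-1,0,0,0,0,0,0]
}}

```text
clock: 4.32
tcp_pos: [0.5776, 0.2308, 0.004]
orientation: [-0.0, 0.801, 0.599, 0.0]
wrist_force: [0.3, -0.7, -0.4]
finger_gap: 0.0002
grip_force: 0.0
```

```bash
python3 - <<'E'
from h import *
p,P=cloud('wrist'); cv2.imwrite('pics/w2.png',p)
t,P=cloud('top'); cv2.imwrite('pics/w2.png',np.hstack([cv2.resize(p,(448,336)),cv2.resize(t[180:250,135:212],(352,336))]))
E
```

```text
(no output)
```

View pics/w2.png

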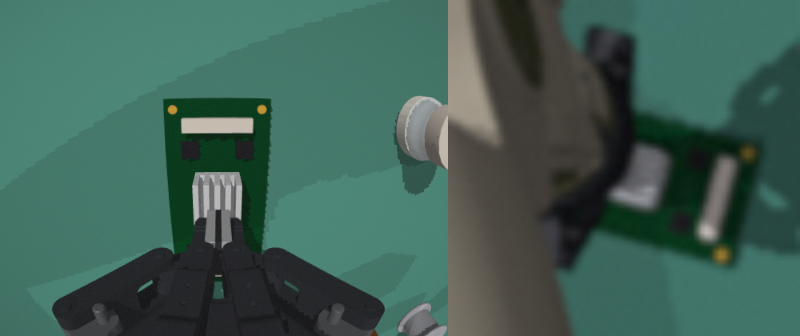

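```bash
python3 - <<'E'
from h import *
s=get_state(); print(s['tcp_pos'],s['orientation'],s['finger_gap'],s['clock'])
i=camera_info('wrist'); print(i); Tc=np.array(i['tool_from_camera']); f=cam('wrist')[0]
p,P=cloud('wrist')
X=np.linalg.inv(Tc)@[0,0,0,1]; r=np.hypot(X[0],X[1]); th=np.arctan2(r,X[2]); print('tcp px',i['cx']+f*th*X[0]/r,i['cy']+f*th*X[1]/r,X)
for u,v in((270,240),(270,270),(262,275),(282,275),(270,285),(270,295),(262,310),(280,310),(270,220),(230,140),(330,140),(270,160)):
    w=P[v,u]; t=rot(s['orientation']).T@(w-s['tcp_pos']); print(u,v,p[v,u],w.round(4),'tool',(t*1000).round(1))
t,T=cloud('top')
q=P.reshape(-1,3);
for nm,Q in(('w',P),('t',T)):
    for n in('board',): print(nm,[(r['point'],round(r['confidence'],2)) for r in recognise({'w':'wrist','t':'top'}[nm],n)])
E
```

```text
[0.57757253 0.23080445 0.00399209] [-3.44262589e-05  8.00659351e-01  5.99119856e-01  3.07395572e-05] -6.757607443555274e-06 4.425
{'fovy': 65.70646984690485, 'cx': 272.5188204700551, 'cy': 212.5938705513319, 'tool_from_camera': array([[ 6.76910216e-04, -9.46515061e-01, -3.22658922e-01,
         8.44941004e-02],
       [ 9.99999468e-01,  8.91675607e-04, -5.17805409e-04,
         1.29813656e-04],
       [ 7.77817709e-04, -3.22658400e-01,  9.46515162e-01,
        -1.67773239e-01],
       [ 0.00000000e+00,  0.00000000e+00,  0.00000000e+00,
         1.00000000e+00]])}
tcp px 272.42067995397514 257.47120887154233 [-5.65115107e-05  2.58413781e-02  1.86062757e-01  1.00000000e+00]
270 240 [185 183 184] [0.5824 0.2514 0.027 ] tool [ 21.1  -1.2 -23. ]
270 270 [41 37 38] [0.58   0.2427 0.0408] tool [ 12.1  -1.1 -36.9]
262 275 [124 123 122] [0.5767 0.244  0.046 ] tool [ 12.4  -4.6 -42. ]
282 275 [125 124 124] [0.5853 0.242  0.047 ] tool [ 13.    4.3 -43. ]
270 285 [38 37 37] [0.58   0.2427 0.054 ] tool [ 12.1  -1.  -50. ]
270 295 [35 35 34] [0.5803 0.2433 0.0627] tool [ 12.8  -0.9 -58.7]
262 310 [41 38 36] [0.5778 0.2449 0.0742] tool [ 13.6  -3.7 -70.2]
280 310 [42 41 39] [0.5841 0.2429 0.074 ] tool [ 13.5   2.8 -70. ]
270 220 [146 143 145] [0.5837 0.2562 0.0126] tool [26.1 -1.3 -8.6]
230 140 [29 59 10] [0.5752 0.3012 0.0029] tool [ 66.8 -22.1   1.1]
330 140 [ 55 143 189] [0.6252 0.2868 0.0039] tool [67.2 29.9  0.1]
270 160 [177 188 198] [0.5925 0.2861 0.0102] tool [57.3 -1.2 -6.2]
w [([269.6, 203.0], 0.68)]
t [([182.3, 216.6], 0.78)]
```

```bash
python3 - <<'E'
from h import *
s=get_state(); p,P=cloud('wrist'); Q=((P-s['tcp_pos'])@rot(s['orientation'])*1000)
for u in(255,265,272,280,288):
    print(u,[(v,p[v,u].mean().round(),*Q[v,u].round().astype(int)) if np.isfinite(Q[v,u,0]) else v for v in range(232,284,5)])
t,T=cloud('top')
cv2.imwrite('pics/w3.png',cv2.resize(p[200:320,200:340],(700,600),interpolation=cv2.INTER_CUBIC))
E
```

```text
255 [(232, np.float64(181.0), np.int64(26), np.int64(-8), np.int64(-24)), (237, np.float64(183.0), np.int64(23), np.int64(-8), np.int64(-23)), (242, np.float64(183.0), np.int64(20), np.int64(-8), np.int64(-23)), (247, np.float64(182.0), np.int64(18), np.int64(-8), np.int64(-24)), (252, np.float64(181.0), np.int64(15), np.int64(-9), np.int64(-24)), (257, np.float64(180.0), np.int64(12), np.int64(-9), np.int64(-23)), (262, np.float64(177.0), np.int64(9), np.int64(-9), np.int64(-24)), (267, np.float64(177.0), np.int64(7), np.int64(-9), np.int64(-25)), (272, np.float64(84.0), np.int64(4), np.int64(-9), np.int64(-24)), (277, np.float64(41.0), np.int64(9), np.int64(-8), np.int64(-37)), (282, np.float64(42.0), np.int64(9), np.int64(-8), np.int64(-42))]
265 [(232, np.float64(110.0), np.int64(18), np.int64(-4), np.int64(-5)), (237, np.float64(112.0), np.int64(15), np.int64(-4), np.int64(-6)), (242, np.float64(111.0), np.int64(13), np.int64(-4), np.int64(-7)), (247, np.float64(109.0), np.int64(9), np.int64(-4), np.int64(-5)), (252, np.float64(112.0), np.int64(6), np.int64(-4), np.int64(-5)), (
[... 1949 characters left out ...]
.int64(7), np.int64(-23)), (237, np.float64(184.0), np.int64(23), np.int64(8), np.int64(-23)), (242, np.float64(166.0), np.int64(21), np.int64(8), np.int64(-24)), (247, np.float64(164.0), np.int64(18), np.int64(8), np.int64(-23)), (252, np.float64(163.0), np.int64(15), np.int64(8), np.int64(-24)), (257, np.float64(163.0), np.int64(11), np.int64(8), np.int64(-22)), (262, np.float64(142.0), np.int64(10), np.int64(8), np.int64(-24)), (267, np.float64(106.0), np.int64(7), np.int64(8), np.int64(-24)), (272, np.float64(56.0), np.int64(-6), np.int64(9), np.int64(-6)), (277, np.float64(50.0), np.int64(9), np.int64(7), np.int64(-38)), (282, np.float64(88.0), np.int64(12), np.int64(7), np.int64(-48))]
```

View pics/w3.png

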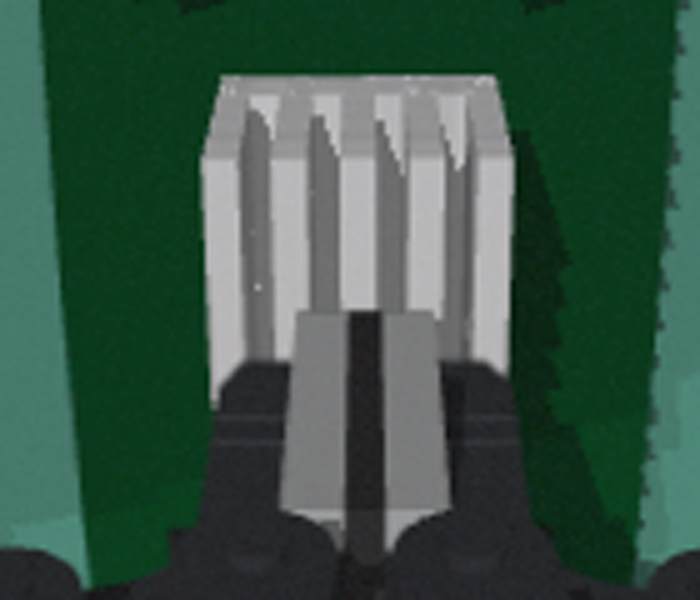

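The crop shows the shut pads ending at tool z ≈ -28 mm, just above the heat sink top. The real tips are about 28 mm short of the reported TCP. I'll open, go down a further 26 mm in small steps while watching the force, and close.

Request:
{"name": "arm_command", "arguments": {
  "moves": [1,0,0,0,0,0,0,1,0,0,0,0,0,0,1,0,0,0,0,0,0,1,0,0,0,0,0,0,1,0,0,8,0,0,0,1,0,0,6,0,0,0]
}}

```text
clock: 5.48
tcp_pos: [0.5772, 0.2307, -0.0108]
orientation: [-0.0, 0.801, 0.599, -0.0]
wrist_force: [-0.2, 0.1, 0.7]
finger_gap: 0.0851
grip_force: 0.0
```

Request:
{"name": "arm_command", "arguments": {
  "moves": [1,0,0,6,0,0,0,1,0,0,6,0,0,0,1,0,0,0,0,0,0]
}}

```text
clock: 5.85
tcp_pos: [0.577, 0.2306, -0.0228]
orientation: [-0.0, 0.801, 0.599, -0.001]
wrist_force: [-0.0, 0.4, -0.7]
finger_gap: 0.0848
grip_force: 0.0
```

Request:
{"name": "arm_command", "arguments": {
  "moves": [-1,0,0,0,0,0,0,-1,0,0,0,0,0,0,-1,0,0,0,0,0,0,-1,0,0,0,0,0,0,-1,0,0,0,0,0,0,-1,0,0,0,0,0,0],
  "newtons": 40
}}

```text
clock: 6.6
tcp_pos: [0.578, 0.2309, -0.0216]
orientation: [0.0, 0.801, 0.599, 0.0]
wrist_force: [0.6, 0.5, 3.6]
finger_gap: 0.0292
grip_force: 42.2
```

Request:
{"name": "arm_command", "arguments": {
  "moves": [-1,0,0,-10,0,0,0,-1,0,0,-25,0,0,0,-1,0,0,-35,0,0,0,-1,0,0,-35,0,0,0,-1,0,0,-35,0,0,0,-1,0,0,-30,0,0,0,-1,0,0,-22,0,0,0,-1,0,0,0,0,0,0]
}}

```text
clock: 7.6
tcp_pos: [0.5786, 0.2311, 0.172]
orientation: [0.001, 0.801, 0.599, 0.002]
wrist_force: [0.6, 0.4, -1.8]
finger_gap: 0.0294
grip_force: 41.6
```

```bash
python3 - <<'E'
from h import *
s=get_state(); p,P=cloud('wrist'); Q=((P-s['tcp_pos'])@rot(s['orientation'])*1000)
print(s['tcp_pos'],s['wrist_force'],s['finger_gap'])
b=(Q[...,0]>26)&(Q[...,0]<95)&(abs(Q[...,1])<60)&(Q[...,2]<40)&(Q[...,2]>-10); q=Q[b]
print(len(q), np.median(q[:,2])); c=cv2.minAreaRect(q[:,:2].astype(np.float32)); print(c); print(q[:,0].max(),q[:,1].min(),q[:,1].max())
g=b&(abs(p.astype(int)-np.array([12,60,25])).sum(2)<80); q=Q[g]; print(np.linalg.lstsq(np.c_[q[:,:2],np.ones(len(q))],q[:,2],rcond=None)[0])
plan(576.4,-269.8,170,4.8,mm=45)
E
```

```text
[0.57858258 0.23105507 0.17204582] [ 0.59507835  0.35284723 -1.81159272] 0.029435432405365013
0 nan
((0.0, 0.0), (0.0, 0.0), 0.0)
  return _methods._mean(a, axis=axis, dtype=dtype,
  ret = ret.dtype.type(ret / rcount)
Traceback (most recent call last):
ValueError: zero-size array to reduction operation maximum which has no identity
```

```bash
python3 - <<'E'
from h import *
s=get_state(); p,P=cloud('wrist'); Q=((P-s['tcp_pos'])@rot(s['orientation'])*1000)
b=(Q[...,0]>26)&(Q[...,0]<110)&(abs(Q[...,1])<60)&(Q[...,2]<-5)&(Q[...,2]>-50); q=Q[b]
print(len(q)); print(cv2.minAreaRect(q[:,:2].astype(np.float32)),q[:,0].max(),q[:,1].min(),q[:,1].max())
g=b&(p[...,1]>p[...,2]*1.5)&(q is not None); q=Q[g]; m=abs(q[:,2]-np.median(q[:,2]))<6;q=q[m]; print(len(q),np.median(q,0),np.linalg.lstsq(np.c_[q[:,:2],np.ones(len(q))],q[:,2],rcond=None)[0])
plan(576.4,-269.8,170,4.8,mm=45)
E
```

```text
16587
((51.03681182861328, 0.033443450927734375), (70.676025390625, 50.0830192565918), 89.94441223144531) 76.09533361895328 -35.30399127756039 35.37288916841759
11990 [ 50.10687942  -0.18792222 -25.0761071 ] [ 4.06771137e-03  8.89294203e-04 -2.52558377e+01]
-40.0, 11.7, -0.1, -0.0, 0.0, -0.031
-40.4, 10.5, -0.1, -0.0, 0.0, -0.031
-40.7, 9.2, -0.0, -0.0, 0.0, -0.031
-40.9, 7.9, -0.1, -0.0, 0.0, -0.031
-41.2, 6.7, -0.0, -0.0, 0.0, -0.031
-41.4, 5.4, -0.1, -0.0, 0.0, -0.031
-41.5, 4.1, -0.0, -0.0, 0.0, -0.031
-41.6, 2.8, -0.1, -0.0, 0.0, -0.031
-41.7, 1.5, -0.0, -0.0, 0.0, -0.03
-41.7, 0.3, -0.1, -0.0, 0.0, -0.031
-41.7, -1.0, -0.0, -0.001, 0.0, -0.03
-41.6, -2.3, -0.1, -0.0, 0.0, -0.031
```

Gripped well: the board is level, square and within 1 mm of the tool axis, with its underside about 21 mm above the TCP. Carrying it to the stand.

Request:
{"name": "arm_command", "arguments": {
  "moves": [-1,-40,11.7,0,0,0,-0.031,-1,-40.4,10.5,0,0,0,-0.031,-1,-40.7,9.2,0,0,0,-0.031,-1,-40.9,7.9,0,0,0,-0.031,-1,-41.2,6.7,0,0,0,-0.031,-1,-41.4,5.4,0,0,0,-0.031,-1,-41.5,4.1,0,0,0,-0.031,-1,-41.6,2.8,0,0,0,-0.031]
}}

```text
clock: 8.7
tcp_pos: [0.5759, -0.1039, 0.168]
orientation: [-0.001, 0.72, 0.694, -0.001]
wrist_force: [-0.1, 0.4, -0.5]
finger_gap: 0.0293
grip_force: 41.6
```

Request:
{"name": "arm_command", "arguments": {
  "moves": [-1,-41.7,1.5,0,0,0,-0.03,-1,-41.7,0.3,0,0,0,-0.031,-1,-41.7,-1,0,0,0,-0.03,-1,-41.6,-2.3,0,0,0,-0.031,-1,0,0,0,0,0,0,-1,0,0,0,0,0,0]
}}

```text
clock: 9.45
tcp_pos: [0.5759, -0.2691, 0.1683]
orientation: [-0.002, 0.677, 0.736, -0.0]
wrist_force: [-0.2, -0.2, -1.5]
finger_gap: 0.0291
grip_force: 41.6
```

```bash
python3 - <<'E'
from h import *
s=get_state(); p,P=cloud('wrist'); Q=((P-s['tcp_pos'])@rot(s['orientation'])*1000)
print(s['tcp_pos'],s['wrist_force'],s['joint_pos'].round(2),s['finger_gap'],s['clock'])
def rect(m,n): q=P[m][:,:2]*1000; print(n,len(q),cv2.minAreaRect(q.astype(np.float32)) if len(q) else '')
z=P[...,2]; near=np.hypot(P[...,0]-.576,P[...,1]+.27)<.11
rect(near&(z>.04)&(z<.058)&(P[...,1]>-.23),'railL'); rect(near&(z>.04)&(z<.058)&(P[...,1]<-.3),'railR')
b=(Q[...,0]>26)&(Q[...,0]<110)&(abs(Q[...,1])<60)&(Q[...,2]<-5)&(Q[...,2]>-50); q=Q[b]
print(cv2.minAreaRect(q[:,:2].astype(np.float32)),q[:,0].max())
plan(576.3,-269.8,28,4.8,mm=20)
E
```

```text
[ 0.57588268 -0.26909113  0.16828015] [-0.20979261 -0.18256192 -1.47958997] [-0.56  0.45  0.15  1.28  0.    0.92] 0.02908929047213697 9.45
railL 1941 ((570.9523315429688, -192.75694274902344), (90.11419677734375, 17.182405471801758), 4.808265686035156)
railR 0 
((50.98928451538086, 0.5501060485839844), (70.69379425048828, 50.037540435791016), 89.91124725341797) 76.05734829560197
-0.2, 0.0, 17.6, -0.0, -0.0, 0.0
-0.2, 0.0, 17.6, -0.0, -0.0, 0.0
-0.2, 0.1, 17.6, -0.0, -0.0, 0.0
-0.2, 0.0, 17.6, -0.0, -0.0, 0.0
-0.2, 0.1, 17.6, -0.0, -0.0, 0.0
-0.2, 0.0, 17.6, -0.001, -0.001, 0.0
-0.1, 0.0, 17.6, -0.0, -0.0, 0.0
-0.1, 0.1, 17.5, -0.001, -0.001, 0.001
```

Request:
{"name": "arm_command", "arguments": {
  "moves": [-1,-1,0.2,25,0,0,0,-1,-0.8,0.2,30,0,0,0,-1,0,0,30,0,0,0,-1,0,0,25,0,0,0,-1,0,0,15,0,0,0,-1,0,0,7,0,0,0,-1,0,0,3,0,0,0,-1,0,0,0,0,0,0]
}}

```text
clock: 10.5
tcp_pos: [0.5779, -0.2717, 0.0357]
orientation: [0.001, 0.677, 0.736, 0.0]
wrist_force: [0.6, -0.7, -1.5]
finger_gap: 0.0291
grip_force: 41.6
```

```bash
python3 - <<'E'
from h import *
s=get_state(); p,P=cloud('wrist'); D=P-np.array([.5764,-.2703,0]); a=np.radians(4.8)
S=np.stack([D[...,0]*np.cos(a)+D[...,1]*np.sin(a),-D[...,0]*np.sin(a)+D[...,1]*np.cos(a),D[...,2]],-1)*1000
print(s['tcp_pos'],s['wrist_force'])
x,y,z=S[...,0],S[...,1],S[...,2]; m=(abs(x)<25)&(y>55)&(y<100)
for lo in range(55,100,2):
    k=m&(y>=lo)&(y<lo+2); print(lo,k.sum(),np.nanmedian(z[k]).round(1) if k.any() else '',p[k].mean(0).round() if k.any() else '')
r=(y>60)&(y<95)&(z>40); print('all x range of lip',x[r&(y>81)].min(),x[r&(y>81)].max())
g=(y>45)&(y<79)&(z>44); print('board',x[g].min(),x[g].max())
E
```

```text
[ 0.57789263 -0.27170765  0.03567209] [ 0.57729182 -0.69544199 -1.4509678 ]
55 508 67.7 [184. 198. 204.]
57 516 67.7 [184. 197. 203.]
59 525 67.6 [183. 197. 202.]
61 750 61.8 [109. 128. 113.]
63 506 60.8 [32. 64. 11.]
65 501 60.8 [33. 65. 14.]
67 508 60.8 [33. 65. 13.]
69 511 60.7 [33. 65. 11.]
71 510 60.7 [33. 65. 11.]
73 692 58.2 [ 85. 100.  74.]
75 423 44.6 [131. 129. 130.]
77 420 44.6 [132. 130. 130.]
79 403 44.9 [160. 159. 159.]
81 461 52.6 [207. 207. 207.]
83 456 52.6 [207. 207. 208.]
85 321 52.6 [206. 205. 206.]
87 236 7.5 [138. 140. 133.]
89 231 6.5 [131. 135. 117.]
91 261 -0.4 [117. 131.  75.]
93 258 -0.4 [117. 131.  75.]
95 245 -0.4 [117. 131.  75.]
97 248 -0.3 [117. 131.  75.]
99 146 -0.4 [116. 131.  75.]
all x range of lip -44.18639410902632 46.327405600203825
board -44.302739506215715 46.25878938063095
```

Board's end is at stand y ≈ 75 and the lip starts at 80.5, so the gap is right. The underside is 12 mm above the ledge, so I lower it gently.

Request:
{"name": "arm_command", "arguments": {
  "moves": [-1,0,0,4,0,0,0,-1,0,0,3,0,0,0,-1,0,0,2,0,0,0,-1,0,0,1,0,0,0,-1,0,0,1,0,0,0,-1,0,0,0,0,0,0]
}}

```text
clock: 11.3
tcp_pos: [0.5774, -0.2715, 0.0239]
orientation: [-0.0, 0.677, 0.736, 0.0]
wrist_force: [-1.0, -0.6, -2.0]
finger_gap: 0.0295
grip_force: 41.6
```

Request:
{"name": "arm_command", "arguments": {
  "moves": [-1,0,0,1,0,0,0,-1,0,0,1,0,0,0,-1,0,0,0,0,0,0]
}}

```text
clock: 11.68
tcp_pos: [0.5776, -0.2716, 0.0235]
orientation: [0.001, 0.677, 0.736, 0.0]
wrist_force: [-2.8, 2.2, 7.0]
finger_gap: 0.0292
grip_force: 42.7
```

Contact felt (+7 N). Letting go and rising.

Request:
{"name": "arm_command", "arguments": {
  "moves": [0,0,0,0,0,0,0,1,0,0,0,0,0,0,1,0,0,0,0,0,0,1,0,0,0,0,0,0,1,0,0,-10,0,0,0,1,0,0,-25,0,0,0,1,0,0,-35,0,0,0,1,0,0,-40,0,0,0]
}}

```text
clock: 12.68
tcp_pos: [0.5771, -0.2713, 0.1332]
orientation: [-0.0, 0.677, 0.736, -0.0]
wrist_force: [-0.1, 0.4, -0.4]
finger_gap: 0.0854
grip_force: 0.0
```

```bash
python3 - <<'E'
from h import *
s=get_state(); p,P=cloud('wrist'); D=P-np.array([.5764,-.2698,0]); a=np.radians(4.8)
S=np.stack([D[...,0]*np.cos(a)+D[...,1]*np.sin(a),-D[...,0]*np.sin(a)+D[...,1]*np.cos(a),D[...,2]],-1)*1000
print(s['tcp_pos'],s['clock'])
x,y,z=S[...,0],S[...,1],S[...,2]
g=(p[...,1]>p[...,2]*1.5)&(p.sum(2)<150)&(abs(x)<45)&(abs(y)<85)&(z>40); q=S[g]; m=abs(q[:,2]-np.median(q[:,2]))<4
print(np.linalg.lstsq(np.c_[q[m][:,:2],np.ones(m.sum())],q[m][:,2],rcond=None)[0],cv2.minAreaRect(q[:,:2].astype(np.float32)),q[m].min(0),q[m].max(0))
k=(z>58)&(z<78)&(abs(y)<40)&(abs(x)<30); print('sink',cv2.minAreaRect(S[k][:,:2].astype(np.float32)))
plan(566,-3,260,72,mm=50)
E
```

```text
[ 0.57708189 -0.27132074  0.13322104] 12.675
[-1.10539909e-03  3.17723962e-04  4.85048061e+01] ((0.9934234619140625, -1.1434249877929688), (149.91342163085938, 86.13819122314453), 89.88018035888672) [-33.74401103 -76.13952419  46.12725068] [36.40793667 73.7517208  52.28435869]
sink ((1.4208927154541016, -0.8935337066650391), (29.93013572692871, 50.60476303100586), 0.16089235246181488)
29.9, 1.1, -13.5, 0.0, 0.001, -0.13
29.6, 5.0, -13.5, 0.0, 0.001, -0.13
28.7, 8.7, -13.4, 0.0, 0.001, -0.13
27.3, 12.4, -13.4, 0.001, 0.001, -0.13
25.5, 15.8, -13.4, 0.0, 0.001, -0.131
23.2, 19.0, -13.4, 0.001, 0.001, -0.13
20.6, 21.9, -13.3, 0.0, 0.001, -0.131
17.6, 24.4, -13.3, 0.001, 0.001, -0.13
14.3, 26.4, -13.4, 0.0, 0.001, -0.131
```

The board lies seated: centre off by (1.4, -0.9) mm, top at 48.5 mm, tilt about 0.1°. Next the stylus.

```bash
python3 -c "
from h import *
plan(566,-3,230,-17.8,mm=42)"
```

```text
38.5, 1.4, -13.1, 0.001, 0.001, 0.056
38.6, -0.8, -13.0, 0.001, 0.0, 0.056
38.4, -3.0, -13.0, 0.001, 0.001, 0.057
38.2, -5.2, -13.0, 0.001, 0.0, 0.056
37.9, -7.3, -12.9, 0.001, 0.001, 0.057
37.4, -9.5, -12.9, 0.001, 0.0, 0.056
36.9, -11.6, -12.9, 0.002, 0.001, 0.057
```

Request:
{"name": "arm_command", "arguments": {
  "moves": [1,38.5,1.4,-18,0,0,0.056,1,38.6,-0.8,-18,0,0,0.056,1,38.4,-3,-18,0,0,0.057,1,38.2,-5.2,-15,0,0,0.056,1,37.9,-7.3,-12,0,0,0.057,1,37.4,-9.5,-10,0,0,0.056,1,36.9,-11.6,-5,0,0,0.057,1,0,0,0,0,0,0]
}}

```text
clock: 13.72
tcp_pos: [0.5641, 0.0005, 0.2294]
orientation: [0.001, 0.807, 0.591, 0.001]
wrist_force: [0.6, -0.3, 0.0]
finger_gap: 0.0854
grip_force: 0.0
```

```bash
python3 - <<'E'
from h import *
s=get_state(); p,P=cloud('wrist'); print(s['tcp_pos'],s['clock'])
z=P[...,2]; near=np.hypot(P[...,0]-.566,P[...,1]+.003)<.045
for n,m in(('grip',near&(z>.14)&(z<.17)),('holder',near&(z>.076)&(z<.0835))):
    q=P[m]; print(n,m.sum(),np.median(z[m]),cv2.minAreaRect((q[:,:2]*1000).astype(np.float32)),q.mean(0))
v,u=np.where(near&(z>.14)); c=(int(u.mean()),int(v.mean())); print(c)
cv2.imwrite('pics/w4.png',cv2.resize(p[max(c[1]-60,0):c[1]+60,c[0]-70:c[0]+70],(700,600),interpolation=cv2.INTER_CUBIC))
E
```

```text
[5.64082745e-01 5.25906116e-04 2.29371775e-01] 13.725
grip 334 0.15024109626760745 ((567.7286987304688, -2.8555908203125), (14.35930061340332, 13.965670585632324), 83.58951568603516) [ 0.56802315 -0.00154357  0.14942874]
holder 1748 0.07945004306526712 ((567.7281494140625, -2.971284866333008), (50.75941467285156, 50.136444091796875), 71.8298568725586) [0.56896263 0.00073185 0.07946469]
(288, 377)
```

View pics/w4.png

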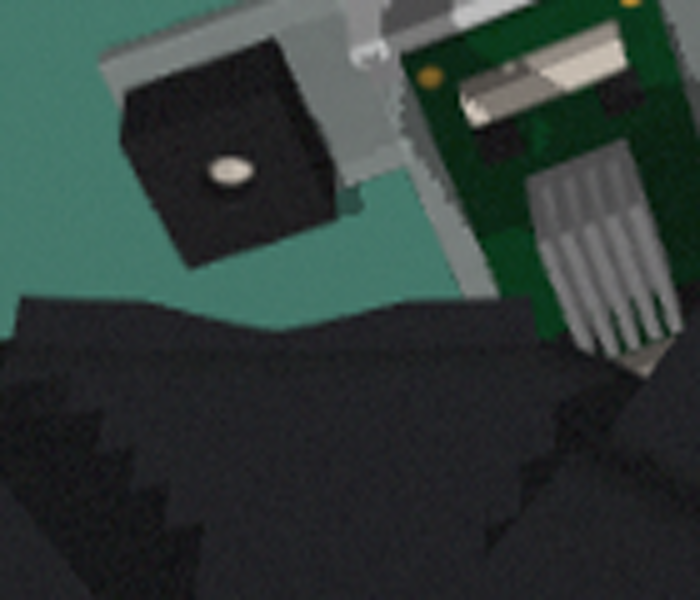

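The crop shows the button (230,170) and board, but the gripper body hides the stylus. The depth fit gives the grip as 14×14 mm at (567.7, -2.9), yaw about -6.5°, and the holder's centre agrees.

```bash
python3 -c "
from h import *
plan(567.6,-3.0,75,-6.5,mm=40)"
```

```text
-0.3, 0.9, 38.5, 0.0, 0.0, -0.049
-0.3, 0.9, 38.5, 0.001, 0.0, -0.049
-0.3, 1.0, 38.4, 0.0, 0.0, -0.048
-0.4, 0.9, 38.5, 0.001, 0.0, -0.049
```

Request:
{"name": "arm_command", "arguments": {
  "moves": [1,-0.6,1.8,38,0,0,-0.098,1,-0.7,1.9,20,0,0,-0.097,1,0,0,0,0,0,0]
}}

```text
clock: 14.15
tcp_pos: [0.566, -0.005, 0.1682]
orientation: [-0.001, 0.748, 0.664, -0.001]
wrist_force: [0.7, 0.4, -0.1]
finger_gap: 0.0854
grip_force: 0.0
```

```bash
python3 -c "
from h import *
print(get_state()['tcp_pos'])
plan(567.6,-3.0,75,-6.5,mm=20)"
```

```text
[ 0.56595693 -0.00499118  0.16820584]
0.4, 0.4, 18.6, -0.001, 0.0, -0.001
0.4, 0.3, 18.7, -0.001, 0.0, -0.001
0.5, 0.3, 18.6, -0.001, 0.0, -0.001
0.4, 0.3, 18.7, -0.0, 0.0, -0.001
0.5, 0.3, 18.6, -0.001, 0.0, -0.001
```

Request:
{"name": "arm_command", "arguments": {
  "moves": [1,1,0.8,16,0,0,0,1,1,0.8,20,0,0,0,1,0,0,20,0,0,0,1,0,0,20,0,0,0,1,0,0,12,0,0,0,1,0,0,5,0,0,0,1,0,0,0,0,0,0]
}}

```text
clock: 15.02
tcp_pos: [0.5693, -0.0022, 0.0772]
orientation: [0.0, 0.747, 0.665, 0.0]
wrist_force: [0.8, 0.5, 1.4]
finger_gap: 0.0854
grip_force: 0.0
```

Request:
{"name": "arm_command", "arguments": {
  "moves": [-1,0,0,0,0,0,0,-1,0,0,0,0,0,0,-1,0,0,0,0,0,0,-1,0,0,0,0,0,0,-1,0,0,0,0,0,0,-1,0,0,0,0,0,0,-1,0,0,0,0,0,0],
  "newtons": 60
}}

```text
clock: 15.9
tcp_pos: [0.569, -0.0021, 0.077]
orientation: [-0.0, 0.747, 0.665, 0.0]
wrist_force: [0.5, 0.7, 0.4]
finger_gap: 0.013
grip_force: 59.2
```

Gripped (13 mm gap). Lift straight up and measure the tip.

Request:
{"name": "arm_command", "arguments": {
  "moves": [-1,0,0,-10,0,0,0,-1,0,0,-20,0,0,0,-1,0,0,-25,0,0,0,-1,0,0,-25,0,0,0,-1,0,0,-25,0,0,0,-1,0,0,-10,0,0,0,-1,0,0,0,0,0,0]
}}

```text
clock: 16.77
tcp_pos: [0.5695, -0.0022, 0.1926]
orientation: [0.001, 0.747, 0.665, 0.001]
wrist_force: [-0.5, 0.5, -0.1]
finger_gap: 0.0129
grip_force: 59.1
```

```bash
python3 - <<'E'
from h import *
s=get_state(); print(s['tcp_pos'],s['orientation'],s['finger_gap'],s['wrist_force'],s['clock'])
q,W=cloud('wrist'); p,P=cloud('side')
f,cx,cy,M,e=cam('side')
X=M.T@(np.array([s['tcp_pos'][0],s['tcp_pos'][1],.13])-e); u,v=cx+f*X[0]/X[2],cy+f*X[1]/X[2]; print(u,v)
u,v=int(u),int(v)
a=cv2.resize(p[v-60:v+60,u-50:u+50],(500,600),interpolation=cv2.INTER_CUBIC)
b=cv2.resize(q[200:420,220:330],(300,600),interpolation=cv2.INTER_CUBIC)
cv2.imwrite('pics/s1.png',np.hstack([a,b])); print(u-50,v-60)
near=np.hypot(P[...,0]-s['tcp_pos'][0],P[...,1]-s['tcp_pos'][1])<.03
for lo in range(80,200,5):
    k=near&(P[...,2]*1000>=lo)&(P[...,2]*1000<lo+5)
    if k.any(): c=P[k]*1000; print(lo,k.sum(),c.mean(0).round(1),p[k].mean(0).round())
plan(473.5,-238.2,190,-6.5,mm=45)
E
```

```text
[ 0.56954235 -0.00221358  0.19263844] [5.55934402e-04 7.46907811e-01 6.64927156e-01 5.39182676e-04] 0.012893499836103202 [-0.47063563  0.47742626 -0.10882882] 16.775
271.6305019952936 176.87496281971548
221 116
80 52 [566.4  -7.1  80.6] [141. 137. 135.]
120 6 [566.3  -7.  122.4] [ 98.  91. 106.]
125 6 [567.4  -6.4 127.2] [97. 93. 98.]
130 5 [566.7  -6.  132.4] [111. 104. 118.]
135 6 [567.2  -6.8 137.5] [118. 108. 136.]
140 5 [566.7  -6.2 142.2] [108. 100. 112.]
145 6 [566.5  -7.2 147.8] [110. 103. 118.]
150 6 [565.4  -6.9 153. ] [120. 111. 134.]
155 8 [565.2  -7.1 157.6] [100.  97.  95.]
160 7 [564.8  -6.9 162.5] [102. 100.  95.]
165 7 [565.2  -8.1 167.3] [101.  99.  95.]
170 8 [565.   -7.8 172.3] [105. 101.  97.]
175 9 [565.2  -7.  177.6] [106. 103.  99.]
180 7 [565.6  -8.  182.8] [103. 100.  96.]
185 7 [565.7  -7.1 187.2] [97. 96. 91.]
190 4 [561.9  -9.9 193.5] [101. 100.  93.]
195 27 [562.5  -9.8 197.8] [118. 116. 111.]
-40.9, -11.2, 0.2, -0.0, -0.0, -0.0
-40.9, -11.2, 0.2, -0.0, -0.0, -0.001
-40.9, -11.2, 0.2, -0.0, -0.0, -0.0
-40.9, -11.2, 0.2, -0.0, -0.0, -0.001
-40.9, -11.3, 0.2, -0.001, -0.0, -0.0
-41.0, -11.3, 0.1, -0.0, -0.0, -0.001
```

View pics/s1.png

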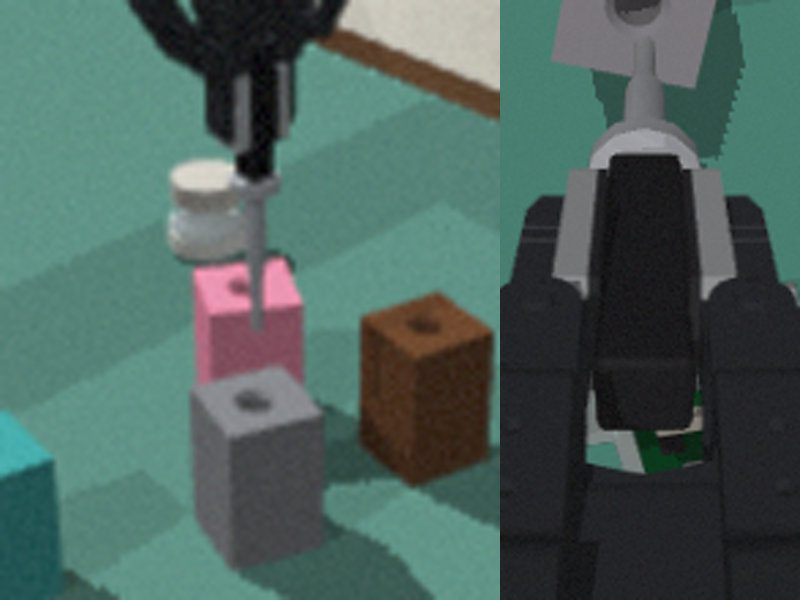

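Side and wrist crops: the stylus is held upright; its tip is at wrist pixel (273,216), above the grey holder's hole. Measuring the tip axis in tool coordinates from the wrist depth.

```bash
cat > tip.py <<'E'
from h import *
def tip():
    s=get_state(); q,W=cloud('wrist'); Q=((W-s['tcp_pos'])@rot(s['orientation'])*1000)
    for lo in range(0,80,8):
        k=(np.hypot(Q[...,0],Q[...,1])<22)&(Q[...,2]>=lo)&(Q[...,2]<lo+8)
        if k.any(): c=Q[k]; print(lo,k.sum(),'x',np.percentile(c[:,0],[2,98]).round(1),'y',np.percentile(c[:,1],[2,50,98]).round(1),'zmax',c[:,2].max().round(1))
    return q,W
if __name__=='__main__':
    q,W=tip()
    z=W[...,2]; m=(z>.076)&(z<.083)&(np.hypot(W[...,0]-.568,W[...,1]+.003)<.045); print('holder',m.sum(),cv2.minAreaRect((W[m][:,:2]*1000).astype(np.float32)))
E
python3 tip.py
```

```text
8 22 x [2.4 4.4] y [-2.9  0.3  4. ] zmax 16.0
16 72 x [-0.2  4.4] y [-4.3  0.3  4.8] zmax 23.8
24 75 x [-0.8  4.2] y [-4.6 -0.1  5.2] zmax 31.9
32 47 x [1.3 4.1] y [-4.1 -0.1  4.6] zmax 39.4
40 19 x [1.1 3.2] y [-2.7  0.6  3.1] zmax 47.7
48 31 x [0.4 2.4] y [-2.3 -0.1  2.8] zmax 55.9
56 29 x [0.2 2.3] y [-2.4  0.6  2.8] zmax 63.8
64 26 x [0.  2.2] y [-2.5  0.2  2.9] zmax 71.7
holder 2634 ((567.7127075195312, -3.0664024353027344), (50.902347564697266, 50.087223052978516), 71.72411346435547)
```

Request:
{"name": "arm_command", "arguments": {
  "moves": [-1,-40.9,-11.2,0,0,0,0,-1,-40.9,-11.2,0,0,0,0,-1,-40.9,-11.2,0,0,0,0,-1,-40.9,-11.2,0,0,0,0,-1,-40.9,-11.3,0,0,0,0,-1,-41,-11.3,0,0,0,0,-1,0,0,0,0,0,0,-1,0,0,0,0,0,0]
}}

```text
clock: 17.92
tcp_pos: [0.4733, -0.2377, 0.1912]
orientation: [-0.001, 0.747, 0.665, 0.0]
wrist_force: [0.8, -0.3, -0.3]
finger_gap: 0.0135
grip_force: 59.1
```

```bash
python3 - <<'E'
from tip import *
s=get_state(); print(s['tcp_pos']); q,W=tip(); z=W[...,2]
B=q.astype(int).min(2); near=np.hypot(W[...,0]-.4735,W[...,1]+.2382)<.04
m=near&(z>.027)&(z<.034); print('housing',m.sum(),cv2.minAreaRect((W[m][:,:2]*1000).astype(np.float32)))
m=near&(z>.015)&(z<.026)&(B>110)&(np.hypot(W[...,0]-.4735,W[...,1]+.2382)<.012); print('button',m.sum(),W[m].mean(0) if m.any() else '',np.ptp(W[m],axis=0) if m.any() else '')
cv2.imwrite('pics/w5.png',cv2.resize(q[60:300,130:410],(700,600)))
E
```

```text
[ 0.47328645 -0.23773163  0.19117113]
8 24 x [2.3 4.2] y [-2.9  0.3  3.4] zmax 15.9
16 74 x [-0.1  4.1] y [-4.2  0.6  4.7] zmax 23.9
24 72 x [-0.7  4.3] y [-4.7  0.2  5.1] zmax 31.8
32 48 x [1.1 4.5] y [-4.1 -0.1  4.6] zmax 39.9
40 17 x [1.1 3.3] y [-2.7 -0.1  3.2] zmax 47.7
48 31 x [0.4 2.5] y [-2.3  0.6  2.8] zmax 56.0
56 28 x [0.4 2.4] y [-2.4  0.2  2.9] zmax 63.9
64 27 x [0.  2.2] y [-2.5 -0.2  2.9] zmax 71.7
housing 2060 ((474.33428955078125, -237.85595703125), (50.298030853271484, 50.76606369018555), 4.881581783294678)
button 94 [ 0.47510206 -0.23896269  0.021688  ] [0.01154285 0.01114805 0.00316583]
```

View pics/w5.png

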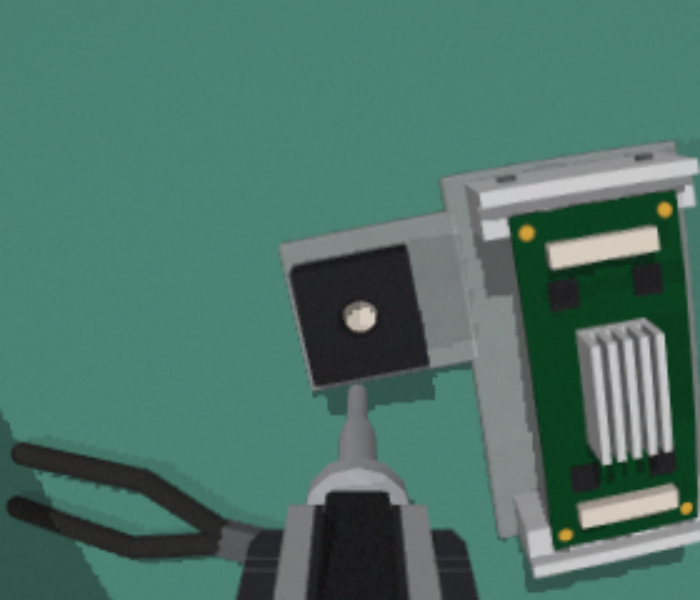

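The tip axis is at tool (-0.7, 0.2) mm, tip about 72 mm beyond the TCP; the button is at crop (360,316), centre (474.1, -238.0). Going down with small corrections.

Request:
{"name": "arm_command", "arguments": {
  "moves": [-1,0.5,0.7,10,0,0,0,-1,0,0,25,0,0,0,-1,0,0,25,0,0,0,-1,0,0,15,0,0,0,-1,0,0,7,0,0,0,-1,0,0,0,0,0,0]
}}

```text
clock: 18.73
tcp_pos: [0.4745, -0.2375, 0.1098]
orientation: [-0.0, 0.747, 0.665, -0.0]
wrist_force: [0.3, 0.8, -0.3]
finger_gap: 0.0133
grip_force: 59.1
```

```bash
python3 -c "
from h import *
s=get_state(); print(s['tcp_pos'],s['wrist_force']); plan(474,-237.3,92,-6.5,mm=20)"
```

```text
[ 0.47451441 -0.23753377  0.10983989] [ 0.25972342  0.75833137 -0.32955066]
0.2, -0.5, 17.8, -0.0, -0.0, -0.002
```

Request:
{"name": "arm_command", "arguments": {
  "moves": [-1,0.2,-0.4,7,0,0,0,-1,0,0,5,0,0,0,-1,0,0,3,0,0,0,-1,0,0,2,0,0,0,-1,0,0,0,0,0,0]
}}

```text
clock: 19.35
tcp_pos: [0.4741, -0.2376, 0.0932]
orientation: [0.0, 0.747, 0.665, -0.0]
wrist_force: [-1.3, 0.5, 1.9]
finger_gap: 0.0132
grip_force: 59.6
```

Touched. Pressing on in 1 mm steps.

Request:
{"name": "arm_command", "arguments": {
  "moves": [-1,0,0,1,0,0,0,-1,0,0,1,0,0,0,-1,0,0,1,0,0,0,-1,0,0,0,0,0,0]
}}

```text
clock: 19.85
tcp_pos: [0.4741, -0.2376, 0.0901]
orientation: [0.0, 0.747, 0.665, 0.0]
wrist_force: [-0.6, 1.0, 4.1]
finger_gap: 0.0133
grip_force: 59.9
```

Request:
{"name": "arm_command", "arguments": {
  "moves": [-1,0,0,1,0,0,0,-1,0,0,0.7,0,0,0,-1,0,0,0,0,0,0,-1,0,0,0,0,0,0]
}}

```text
clock: 20.35
tcp_pos: [0.4742, -0.2377, 0.0887]
orientation: [0.0, 0.747, 0.665, 0.0]
wrist_force: [-2.1, 1.3, 7.1]
finger_gap: 0.0132
grip_force: 60.5
```

Pressed fully (7 N). Raising and returning to the holder.

Request:
{"name": "arm_command", "arguments": {
  "moves": [-1,0,0,-3,0,0,0,-1,0,0,-8,0,0,0,-1,0,0,-20,0,0,0,-1,0,0,-30,0,0,0,-1,0,0,-30,0,0,0,-1,0,0,-14,0,0,0,-1,0,0,0,0,0,0]
}}

```text
clock: 21.22
tcp_pos: [0.4746, -0.2379, 0.1938]
orientation: [0.001, 0.747, 0.665, 0.0]
wrist_force: [0.8, -0.3, 0.2]
finger_gap: 0.013
grip_force: 59.5
```

```bash
python3 -c "
from h import *
plan(567.6,-2.3,193,-6.5,mm=45)"
```

```text
40.8, 10.9, 0.1, 0.0, 0.0, -0.0
40.8, 10.8, 0.1, 0.0, 0.0, -0.0
40.8, 10.9, 0.1, 0.0, 0.0, -0.001
40.8, 10.9, 0.1, 0.0, 0.0, -0.0
40.8, 10.9, 0.2, 0.001, 0.0, -0.001
40.7, 10.9, 0.1, 0.0, 0.001, -0.0
```

Request:
{"name": "arm_command", "arguments": {
  "moves": [-1,40.8,10.9,0,0,0,0,-1,40.8,10.8,0,0,0,0,-1,40.8,10.9,0,0,0,0,-1,40.8,10.9,0,0,0,0,-1,40.8,10.9,0,0,0,0,-1,40.7,10.9,0,0,0,0,-1,0,0,0,0,0,0,-1,0,0,0,0,0,0]
}}

```text
clock: 22.22
tcp_pos: [0.5664, -0.0021, 0.1919]
orientation: [-0.001, 0.747, 0.665, -0.001]
wrist_force: [-1.0, 0.5, -0.2]
finger_gap: 0.0131
grip_force: 59.4
```

```bash
python3 tip.py; python3 -c "
from h import *
print(get_state()['tcp_pos']); plan(567.6,-2.3,150,-6.5,mm=45)"
```

```text
8 23 x [2.1 4.2] y [-3.5  0.6  4. ] zmax 15.9
16 76 x [-0.2  4.5] y [-4.5 -0.1  4.7] zmax 23.9
24 72 x [-0.9  4.1] y [-4.7 -0.1  5.2] zmax 32.0
32 46 x [1.5 4.4] y [-4.1  0.2  4.6] zmax 39.8
40 18 x [1.2 3.2] y [-2.7  0.6  3.1] zmax 47.9
48 30 x [0.8 2.5] y [-2.3  0.2  2.8] zmax 55.8
56 31 x [0.5 2.3] y [-2.4 -0.1  2.9] zmax 64.0
64 24 x [0.1 2.4] y [-2.5  0.2  2.9] zmax 71.1
holder 2637 ((567.7150268554688, -3.0035972595214844), (50.66949462890625, 50.04787826538086), 71.7201156616211)
[ 0.56651343 -0.00255471  0.19224251]
0.4, 1.1, 42.2, -0.002, 0.0, -0.003
```

Stylus unchanged in the grip. I'll correct by (0.4, 1.1) mm and lower in stages.

Request:
{"name": "arm_command", "arguments": {
  "moves": [-1,0.4,1.1,10,0,0,0,-1,0,0,18,0,0,0,-1,0,0,14,0,0,0,-1,0,0,0,0,0,0]
}}

```text
clock: 22.78
tcp_pos: [0.5671, -0.0022, 0.1497]
orientation: [-0.001, 0.747, 0.665, -0.001]
wrist_force: [0.3, 0.1, -0.1]
finger_gap: 0.0132
grip_force: 59.4
```

```bash
python3 -c "
from h import *
s=get_state();print(s['tcp_pos'],s['wrist_force']); plan(567.6,-2.3,80,-6.5,mm=20)"
```

```text
[ 0.56712216 -0.00216677  0.14966442] [ 0.2611742   0.10964749 -0.09530812]
-0.0, 0.2, 17.4, -0.001, -0.0, -0.001
-0.0, 0.2, 17.4, -0.001, -0.0, -0.001
-0.0, 0.1, 17.4, -0.001, -0.0, -0.001
-0.1, 0.1, 17.5, -0.0, -0.0, -0.001
```

Request:
{"name": "arm_command", "arguments": {
  "moves": [-1,0,0.5,12,0,0,0,-1,0,0,15,0,0,0,-1,0,0,15,0,0,0,-1,0,0,14,0,0,0,-1,0,0,10,0,0,0,-1,0,0,3,0,0,0,-1,0,0,0,0,0,0]
}}

```text
clock: 23.65
tcp_pos: [0.569, -0.0018, 0.0823]
orientation: [-0.0, 0.747, 0.665, 0.0]
wrist_force: [0.3, -0.1, 0.1]
finger_gap: 0.0132
grip_force: 59.4
```

Request:
{"name": "arm_command", "arguments": {
  "moves": [-1,0,0,2,0,0,0,-1,0,0,1,0,0,0,-1,0,0,0,0,0,0]
}}

```text
clock: 24.02
tcp_pos: [0.569, -0.0019, 0.0794]
orientation: [0.0, 0.747, 0.665, 0.0]
wrist_force: [-0.3, 0.3, -0.7]
finger_gap: 0.013
grip_force: 59.4
```

Request:
{"name": "arm_command", "arguments": {
  "moves": [-1,0,0,1,0,0,0,-1,0,0,1,0,0,0,-1,0,0,0.7,0,0,0,-1,0,0,0,0,0,0]
}}

```text
clock: 24.52
tcp_pos: [0.5689, -0.0018, 0.077]
orientation: [0.0, 0.747, 0.665, 0.0]
wrist_force: [-2.0, -0.4, 3.9]
finger_gap: 0.0129
grip_force: 59.9
```

Seated (contact +3.9 N). Releasing and rising.

Request:
{"name": "arm_command", "arguments": {
  "moves": [0,0,0,0,0,0,0,1,0,0,0,0,0,0,1,0,0,0,0,0,0,1,0,0,0,0,0,0,1,0,0,-12,0,0,0,1,0,0,-25,0,0,0,1,0,0,-30,0,0,0,1,0,0,-40,0,0,0]
}}

```text
clock: 25.52
tcp_pos: [0.5684, -0.0018, 0.1848]
orientation: [-0.0, 0.747, 0.665, -0.0]
wrist_force: [0.3, -0.5, -0.2]
finger_gap: 0.0854
grip_force: 0.0
```

Request:
{"name": "arm_command", "arguments": {
  "moves": [1,-20,0,-30,0,0,0,1,0,-40,-10,0,0,0,1,0,-50,0,0,0,0,1,0,-50,0,0,0,0,1,0,-30,0,0,0,0,1,0,0,0,0,0,0]
}}

```text
clock: 26.28
tcp_pos: [0.3961, -0.0017, 0.2249]
orientation: [0.001, 0.747, 0.665, 0.001]
wrist_force: [1.1, -0.3, 0.2]
finger_gap: 0.085
grip_force: 0.0
```

```bash
python3 - <<'E'
from h import *
s=get_state(); print(s['tcp_pos'],s['clock'],s['wrist_force'])
p,P=cloud('top'); z=P[...,2]
def rect(m,n):
    q=P[m]; print(n,m.sum(),cv2.minAreaRect((q[:,:2]*1000).astype(np.float32)) if m.any() else '',np.median(q[:,2]) if m.any() else '')
near=np.hypot(P[...,0]-.567,P[...,1]+.003)<.06
rect(near&(z>.12)&(z<.17),'stylus'); rect(near&(z>.07)&(z<.1),'holder')
nb=np.hypot(P[...,0]-.576,P[...,1]+.27)<.05; rect(nb&(z>.06),'sink')
rect(nb&(z>.044)&(z<.056),'board')
h,Q=cloud('side')
cv2.imwrite('pics/fin.png',np.hstack([cv2.resize(p[150:290,210:410],(400,400)),cv2.resize(h[140:300,210:410],(400,400))]))
E
```

```text
[ 0.39610977 -0.00166817  0.22485291] 26.275 [ 1.05255188 -0.34387238  0.16496386]
stylus 43 ((568.1199951171875, -2.6544137001037598), (11.898116111755371, 14.237887382507324), 88.3069839477539) 0.1500752303930193
holder 357 ((567.018310546875, -3.381359100341797), (50.04121398925781, 50.101158142089844), 71.7359619140625) 0.08066781357791064
sink 194 ((577.16455078125, -270.59698486328125), (30.652873992919922, 50.1893196105957), 5.295170783996582) 0.07241246670325863
board 710 ((577.1656494140625, -270.0247497558594), (70.1368179321289, 99.24515533447266), 4.7908711433410645) 0.04971241633915435
```

View pics/fin.png

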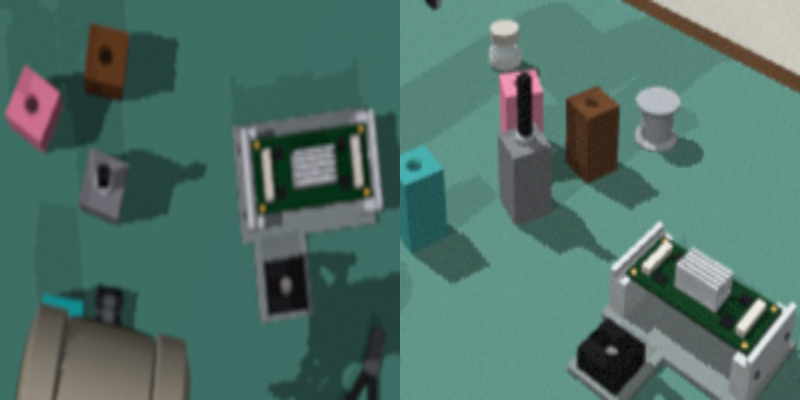

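The final pictures show the stylus upright in the grey holder (side crop 525,110), the board flat on both rails (side crop 710,280) and the bystanders in place. Handing in.

```bash
python3 -c "
from workcell import *
print(hand_in())"
```

```text
the job is handed in; nothing more can be done
None
```

The job is handed in at about 26 s on the robot's clock (no verdict was returned): the board lies flat on both ledges about 1 mm off centre, the button was pressed to about 7 N and let go, the stylus is upright in its grey holder, and the spool, jar and pliers were not touched.

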